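# Set the drying-air valve of the mobile forensic laboratory

## Task

The air valve for the evidence drying cabinet has to be set again: take the black crank handle out of the grey tool block and push its steel rod end right down through the hole near the rim of the red valve wheel. With it, wind the wheel clockwise (seen from above) until it comes up against its stop, then back it off exactly two full turns. Finish there with the wheel at rest and the handle still gripped in its hole, without letting go, and leave everything else on the bench where it stands.

Things in the scene. Friction and masses are not known exactly. Their poses are not given: they have to be found in the camera images.
- station: Valve station fixed to the bench: steel base plate 130 x 280 mm (its x, y), copper pipe loop 34 mm thick running along its y, centre line 52 mm up, brass globe valve in the middle with a vertical stem, and a 50 mm pressure gauge on its +y side whose top is 130 mm above the bench. Origin under the valve's axis, on the bench.
- wheel_axis (a point): Point on the vertical axis of the red five-spoke hand wheel, level with the top of the steel-lined hole in it (163 mm above the bench). The wheel is 145 mm in outside diameter, its rim 13 mm thick (148 to 162 mm above the bench); the hub nut's top is 6 mm above this point. The wheel does not rise as it turns.
- eye (a point): Centre of the upper mouth of the hole in the wheel. It turns with the wheel, 50 mm from the axis. The hole is vertical, 12.4 mm in diameter, right through a round steel boss 29 mm across and 16 mm thick, set just inside the rim on one spoke; below it is open air. The point's x axis points from the wheel's axis outward, z up.
- wheel (a joint): How far the valve is open, in rad (6.283 a turn): 0 is shut, hard against the stop; it grows as the wheel turns anticlockwise seen from above (opening). It can open to 25. Turning takes about 0.12 N m of even friction (2.4 N at the handle); the wheel stays where it is left. At the start it is 0.3 to 1.3 turns open.
- handle: Removable crank handle, loose, about 0.12 kg, upright in the tool block: steel rod end 10 mm in diameter, 34 mm long, its last 8 mm tapered to a 4 mm nose; steel shoulder 22 mm across, 6 mm thick; round black barrel grip from 6 to 66 mm above the shoulder's underside. Origin on its axis at the shoulder's underside, z up.
- grip (a point): Centre of the black grip of the crank handle, on its axis, 36 mm above the shoulder's underside (70 mm above the tip of the rod). The grip is 27 mm across here.
- shoulder (a point): Point on the crank handle's axis at the underside of its shoulder, 34 mm above the tip of the rod end; z up the handle. Fully home in the wheel this lies at the point eye, the shoulder resting on the boss. The round rod turns freely in the hole, so the handle may keep its own heading while the wheel turns.
- block: Grey tool block fixed to the bench, 60 x 176 x 48 mm (x, y, z), with three 13 mm holes 42 mm deep in a row along its y, 56 mm apart; the crank handle, the screwdriver and the T-key stand in them in any order, each resting by its shoulder on the block's top. Origin under its centre, on the bench.
- driver: Stubby screwdriver with a round green grip 24 mm across, loose, upright in the tool block; top 56 mm above the block. Origin on its axis at the block's top.
- tkey: T-key with an orange cross bar 57 mm long, loose, upright in the tool block; top 55 mm above the block. Origin on its axis at the block's top.
- tape_yellow: Yellow tape roll lying flat, 84 mm across, 25 mm high, loose; origin under its centre.
- tape_red: Red tape roll lying flat, 84 mm across, 25 mm high, loose; origin under its centre.
- pot: Black lidded specimen pot, 86 mm across, 76 mm high, loose; origin under its centre.
- torch: Torch with aluminium body lying on the bench along its x axis, 175 mm long, 42 mm high, loose; origin under its middle.
- jar: Amber glass jar with white cap, 56 mm across, 75 mm high, loose; origin under its centre.
- bottle: White bottle with blue cap, 48 mm across, 110 mm high, loose; origin under its centre.

How it is judged (in metres and radians):
On the way, in this order (a step that is already met when the one before it is completed fails the run):
1. the crank handle's rod end is through the hole in the wheel, shoulder down on the boss (horizontal distance between shoulder and eye below 0.004 m and z of shoulder in the frame of eye between -0.004 and 0.004 m and angle between shoulder's own z axis and vertical below 0.2 rad), for 0.2 s.
2. the wheel is wound shut against its stop by the gripped handle in its hole (value of joint wheel below 0.08 rad and horizontal distance between shoulder and eye below 0.008 m and z of shoulder in the frame of eye between -0.004 and 0.012 m and angle between shoulder's own z axis and vertical below 0.2 rad and contact force between the fingers and handle above 2 N), for 0.1 s.
3. the wheel has been backed off two turns by the gripped handle in its hole (value of joint wheel between 12.356 and 12.776 rad and horizontal distance between shoulder and eye below 0.008 m and z of shoulder in the frame of eye between -0.004 and 0.012 m and angle between shoulder's own z axis and vertical below 0.2 rad and contact force between the fingers and handle above 2 N), for 0.2 s.
At the end, for the whole second after the job is handed in: Valve two turns (12.57 rad) open from its stop, within 0.21 rad (12 degrees), wheel at rest (under 0.1 rad/s); handle still in the hole (shoulder within 12 mm of home and 8 mm of the hole's axis, upright within 0.2 rad) and gripped by the fingers (over 2 N) (all of step 3 and velocity of joint wheel between -0.1 and 0.1 rad/s); the arm keeps its last pose, push and grip.
It fails at once if the screwdriver or T-key in the block is moved over 25 mm (distance of any of driver, tkey from where it was at the start of the episode above 0.025 m).
It fails at once if a tape roll is moved over 25 mm (distance of any of tape_yellow, tape_red from where it was at the start of the episode above 0.025 m).
It fails at once if the pot, torch, jar or bottle is moved over 25 mm (distance of any of pot, torch, jar, bottle from where it was at the start of the episode above 0.025 m).
It also fails if it takes over 70 s, if anything falls off the work surface, if the arm or the gripper's body presses on something with over 40 N, if the wrist force passes 120 N, or if a joint passes its speed limit or range.

## Robot

A 6-joint arm with a two-finger parallel gripper is mounted at the origin on the work surface. World frame = base frame: x ahead of the robot, y to its left, z up, the work surface at z = 0. Lengths are in mm, angles in rad, forces in N, time in s.
With the tool pointing down it reaches from about 350 to 875 mm from the base axis. Payload 4.2 kg.
Tool frame: the origin (TCP) lies at the very end of the fingers, on their centre line; the grasp point (between the pads) lies 19 mm behind it (arm.pinch_z is the distance from the TCP to the grasp point, in mm); x points along the fingers, y is the direction in which the jaws open and shut, and the axes are right-handed (so a half turn about x gives the same grasp; the last joint's range is limited). The gripper opens to 85 mm and grips with 20 to 120 N. Pads are 22 mm wide; open, the fingers measure 114 mm over their backs; the gripper's body (76 mm by 85 mm) begins 54 mm behind the grasp point. The pads swing forward as they close: fully open they stand 13 mm farther back than shut.
Start: joints at [-0.976, 0.385, 0.008, 0, -1.194, -0.259], TCP at [205.968, -590.065, 195.312] pointing down, gripper open.
Joint ranges: [-3.14, 3.14], [-1.21, 2.06], [-1.07, 1.41], [-3.16, 2.05], [-2.99, -0.16], [-3.1, 3.1]. Speed limits (rad/s): [2.79, 2.79, 3.14, 3.14, 3.14, 3.14].

## Interface

Orientations are given as a unit quaternion [x, y, z, w].
In Python, from bench import arm gives the robot as it stands.
- The arm moves only by the tool drive_tool, never from a script. Its argument "motion" is a list of rows, each a list of 4 numbers: the shift along the tool's x, y, z in mm, then the turn about the tool's x in degrees. In form: [[dx, dy, dz, spin], ...]. A call has 1 to 10 rows; each row shifts and turns the commanded pose from where the row before left it, along the tool's axes as they then stand; what a row does not reach is not made up. A row lasts 1/12 s, in which the tool goes at most 41.7 mm and 7.16 degrees, less where a joint would pass 70% of its speed; a pose out of reach is approached as far as the arm can. A call with a gripper value outside its range is refused whole. "grip" is the finger opening in mm, from 0 to 85.4, set as the call begins (left out, the last holds). The fingers move at their own pace and stop on an object; the grip force is fixed at half the most. Time passes only in rows, so rows that do not move let the fingers close. It gives the time, the measured TCP pose, the force and the opening at its end, in the units of the state.
- arm.read_state(): the state, without advancing time (a new reading comes with each control period).
- arm.get_image(name): name is "scene" or "top" or "wrist"; returns the picture (480x640x3 uint8, red, green, blue); there is no depth.
- arm.calibration(name): a dict with "K" (3x3 intrinsics, pixels), "eye" and "attitude" of the camera in the world; the wrist camera has in their place "T_tool_cam" (4x4, takes a point from camera to tool coordinates, whose origin is the TCP and whose axes are the tool frame's). Camera axes: x right, y up, looking along -z (the intrinsics and any distortion apply to the point x, -y, -z); pixel columns grow to the right and rows downward; lengths in mm; the calibration is good to about 2 mm. The wrist camera is an equidistant fisheye: a pixel r from the principal point sees the ray r / f radians off the axis. A picture is of the moment at which its call begins: read the wrist's pose just before it. calibration takes no time and is no camera call.
- arm.job_done(): hands the job in, once; it reports no verdict.
The state is a dict: "clock": time; "joints": joint angles; "joint_vel": joint speeds; "joint_efforts": joint torques, N m; "position": TCP position; "ee_rot": TCP orientation; "contact_force": force on the tool from outside, world axes, zero at the start; "wrist_torque": the same for the moment, N m; "gripper_width": finger opening in mm.
Only numpy, scipy, OpenCV 4.12 (cv2) and the standard library are available. Lean on these libraries where they do the work, as an engineer would, in place of code of your own. Each camera call takes 0.05 s, during which the arm holds its last target. There are 200 camera calls.

## Working session

There is one attempt and no reset: what is moved stays moved. The work goes in short steps, Python scripts to look and compute and a tool call to move; the robot and the scene stay as the last step left them, time stands still between calls to the robot, and variables do not carry over. Pictures are saved under pics/ and viewed, about 8 in all and at most 12, crops included, and the job is handed in when it is done.

Besides the shell and the picture viewer there is one more tool, called after "Call:" as a command line: name --pt "numbers of a row" for each row, then --argument value for the rest. drive_tool: Moves the arm, as the interface text tells. Its arguments: {"type":"object","properties":{"motion":{"type":"array"},"grip":{"type":"number"}},"required":["motion"]}

```bash
mkdir -p pics; ls; python3 - <<'E'
from bench import arm
import cv2,numpy as np
for n in ["scene","top"]:
    cv2.imwrite(f"pics/{n}0.png",arm.get_image(n)[:,:,::-1])
    c=arm.calibration(n);print(n,{k:np.round(v,4).tolist() if not isinstance(v,str) else v for k,v in c.items()})
c=arm.calibration("wrist");print(c)
print(arm.read_state(),arm.pinch_z)
E
```

```text
pics
scene {'K': [[522.3213, 0.0, 318.9025], [0.0, 522.3213, 240.9512], [0.0, 0.0, 1.0]], 'eye': [1482.7679, -63.8319, 865.9415], 'attitude': [0.3364, 0.313, 0.6026, 0.6525]}
top {'K': [[525.1276, 0.0, 307.9049], [0.0, 525.1276, 231.3236], [0.0, 0.0, 1.0]], 'eye': [255.9467, 7.8059, 1346.9213], 'attitude': [-0.049, 0.057, 0.7075, -0.7027]}
{'K': array([[371.64829954,   0.        , 324.22210551],
       [  0.        , 371.64829954, 240.39993262],
       [  0.        ,   0.        ,   1.        ]]), 'T_tool_cam': array([[ 7.42519823e-04,  3.08134201e-01, -9.51342611e-01,
        -1.78445775e+02],
       [ 9.99999709e-01, -6.17495544e-05,  7.60496218e-04,
        -1.33514292e+00],
       [ 1.75589912e-04, -9.51342899e-01, -3.08134157e-01,
        -7.86668197e+01],
       [ 0.00000000e+00,  0.00000000e+00,  0.00000000e+00,
         1.00000000e+00]])}
{'clock': 0.1, 'joints': array([-9.76378259e-01,  3.85481529e-01,  6.78592514e-03, -3.99057182e-04,
       -1.19400478e+00, -2.58592999e-01]), 'joint_vel': array([-0.00121338, -0.0011851 ,  0.00252713,  0.00282686,  0.00150891,
        0.00026394]), 'joint_efforts': array([-5.76540970e-04, -3.93319523e+01,  1.88928562e+01,  4.19793651e+00,
       -2.61056557e-03,  7.19573137e-06]), 'position': array([ 205.77864708, -589.54066526,  194.3444174 ]), 'ee_rot': array([-0.11745645,  0.69732934,  0.11879071,  0.69701115]), 'contact_force': array([-0.45136954,  0.41020951, -0.03662565]), 'wrist_torque': array([0.0714893 , 0.01666559, 0.03241269]), 'gripper_width': 85.35199800734796} 18.700000000000003
```

View pics/scene0.png

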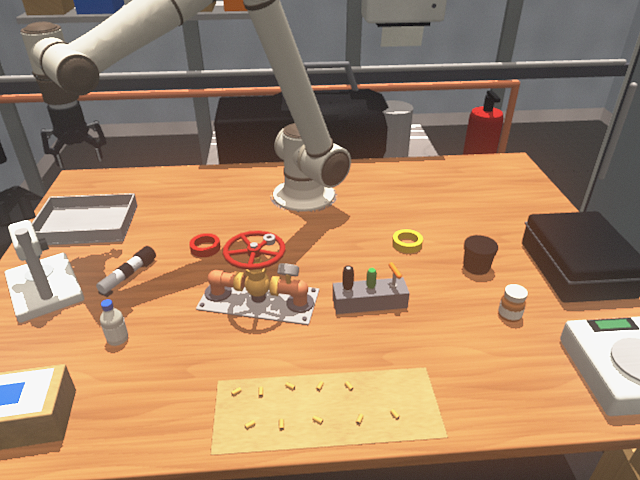

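View pics/top0.png

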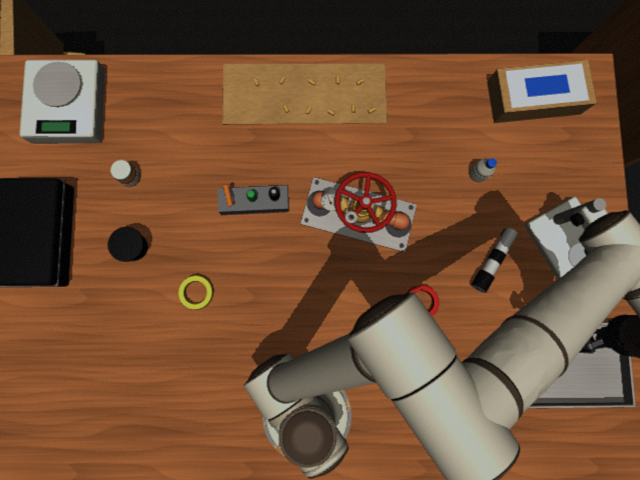

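```bash
cat > h.py <<'E'
import numpy as np,cv2
from scipy.spatial.transform import Rotation as R
from bench import arm
def ray(n,u,v,st=None):
    c=arm.calibration(n);K=c["K"];a=(u-K[0,2])/K[0,0];b=(v-K[1,2])/K[1,1]
    if n=="wrist":
        st=st or arm.read_state()
        t=np.hypot(a,b);s=np.sin(t)/t if t>1e-9 else 1
        d=np.array([a*s,-b*s,-np.cos(t)]);T=c["T_tool_cam"];Q=R.from_quat(st["ee_rot"]).as_matrix()
        return st["position"]+Q@T[:3,3],Q@T[:3,:3]@d
    return np.array(c["eye"]),R.from_quat(c["attitude"]).as_matrix()@np.array([a,-b,-1])
def atz(n,u,v,z,st=None):
    o,d=ray(n,u,v,st);return np.round(o+d*(z-o[2])/d[2],1)
def proj(n,p,st=None):
    c=arm.calibration(n);K=c["K"]
    if n=="wrist":
        st=st or arm.read_state();T=c["T_tool_cam"];Q=R.from_quat(st["ee_rot"]).as_matrix()
        q=T[:3,:3].T@(Q.T@(np.array(p)-st["position"])-T[:3,3])
        r=np.hypot(q[0],q[1]);t=np.arctan2(r,-q[2]);a,b=q[0]/r*t,-q[1]/r*t
    else:
        q=R.from_quat(c["attitude"]).as_matrix().T@(np.array(p)-c["eye"]);a,b=q[0]/-q[2],q[1]/q[2]
    return np.round([K[0,0]*a+K[0,2],K[1,1]*b+K[1,2]],1)
def tool(p):  # world vector -> tool axes
    return np.round(R.from_quat(arm.read_state()["ee_rot"]).inv().apply(p),1)
E
python3 - <<'E'
from h import *
im=cv2.imread("pics/top0.png")
a=cv2.resize(im[165:255,205:425],None,fx=3.6,fy=3.6,interpolation=cv2.INTER_CUBIC)
im=cv2.imread("pics/scene0.png")
b=cv2.resize(im[222:322,195:415],None,fx=3.6,fy=3.6,interpolation=cv2.INTER_CUBIC)[:270]
cv2.imwrite("pics/crop.png",np.vstack([a,b]));print(a.shape)
print(atz("top",275,193,114),atz("top",366,201,169),atz("top",351,217,163))
print(atz("scene",348,266,114),atz("scene",254,245,169),atz("scene",269,239,163))
s=arm.read_state();print(R.from_quat(s["ee_rot"]).as_matrix().round(3))
E
```

```text
(324, 792, 3)
[535.8  71.3 114. ] [ 503.5 -139.9  169. ] [ 467.5 -105.4  163. ]
[529.7  76.4 114. ] [ 504.5 -138.4  169. ] [ 474.8 -104.6  163. ]
[[-0.001 -0.329  0.944]
 [ 0.002  0.944  0.329]
 [-1.     0.002 -0.   ]]
```

View pics/crop.png

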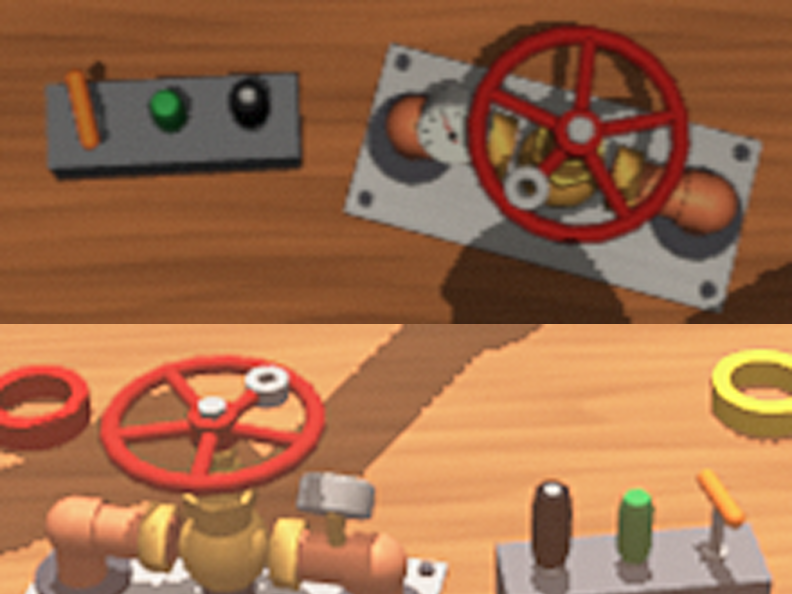

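```bash
python3 - <<'E'
from h import *
from scipy.optimize import least_squares
def tri(a,b,):
    o1,d1=ray("top",*a);o2,d2=ray("scene",*b)
    M=np.zeros((3,3));v=np.zeros(3)
    for o,d in((o1,d1),(o2,d2)):
        d=d/np.linalg.norm(d);P=np.eye(3)-np.outer(d,d);M+=P;v+=P@o
    return np.linalg.solve(M,v).round(1)
print("handle",tri((273.6,191),(348.1,267.3)))
print("green",tri((251.4,195),(372.,270)))
print("hub",tri((366.4,200.8),(253.9,244.5)))
print("eye",tri((351.4,216.9),(269.2,237.3)))
print(atz("top",273.6,191,114),atz("scene",348.1,267.3,114))
print(atz("top",366.4,200.8,169),atz("scene",253.9,244.5,169))
print(atz("top",351.4,216.9,163),atz("scene",269.2,237.3,163))
# block corners at z=48
for u,v in((47,86),(300,73),(300,158),(52,168)): print(atz("top",205+u/3.6,165+v/3.6,48))
E
```

```text
handle [539.8  74.9 118.1]
green [534.1 130.9 101.9]
hub [ 503.7 -139.7  170. ]
eye [ 467.8 -105.2  163.1]
[540.7  74.7 114. ] [534.6  76.  114. ]
[ 504.  -140.9  169. ] [ 502.5 -138.7  169. ]
[ 467.8 -106.3  163. ] [ 467.8 -104.1  163. ]
[562.1 218.6  48. ]
[570.6  41.   48. ]
[509.7  41.1  48. ]
[503.5 214.1  48. ]
```

Call:
drive_tool --pt "-10 0 0 -7.1" --pt "-10 0 0 -7.1" --pt "-10 0 0 -7.1" --pt "-10 0 0 -7.1" --pt "-10 0 0 -7.1" --pt "-10 0 0 -7.1" --pt "-10 0 0 -7.1" --pt "-10 0 0 -7.1" --pt "-10 0 0 -7.1" --pt "-10 0 0 -7.1"

```text
clock: 0.93
position: [205.9, -589.7, 295.2]
ee_rot: [-0.502, 0.497, 0.503, 0.498]
contact_force: [0.1, -1.1, -0.0]
gripper_width: 85.3
```

Call:
drive_tool --pt "0 0 0 -2.3" --pt "0 0 0 0"

```text
clock: 1.1
position: [206.1, -590.1, 295.5]
ee_rot: [0.511, -0.489, -0.511, -0.489]
contact_force: [0.6, 0.6, -1.0]
gripper_width: 85.6
```

```bash
python3 - <<'E'
from h import *
s=arm.read_state();print(s["clock"],s["position"],s["joints"].round(2));print(R.from_quat(s["ee_rot"]).as_matrix().round(3))
print(tool(np.array([538,74,250])-s["position"]))
E
```

```text
1.1 [ 206.05740264 -590.0550699   295.48162742] [-0.98  0.34  0.18 -0.   -1.42  1.02]
[[ 0.    -0.999 -0.045]
 [-0.    -0.045  0.999]
 [-1.    -0.    -0.   ]]
[  45.5 -361.3  648.5]
```

Call:
drive_tool --pt "0 -18 32.4 0" --pt "0 -18 32.4 0" --pt "0 -18 32.4 0" --pt "0 -18 32.4 0" --pt "0 -18 32.4 0" --pt "0 -18 32.4 0" --pt "0 -18 32.4 0" --pt "0 -18 32.4 0" --pt "0 -18 32.4 0" --pt "0 -18 32.4 0"

```text
clock: 1.93
position: [371.4, -256.5, 294.8]
ee_rot: [-0.51, 0.489, 0.511, 0.489]
contact_force: [0.3, -0.6, -0.1]
gripper_width: 85.5
```

Call:
drive_tool --pt "0 -18 32.4 0" --pt "0 -18 32.4 0" --pt "0 -18 32.4 0" --pt "0 -18 32.4 0" --pt "0 -18 32.4 0" --pt "0 -18 32.4 0" --pt "0 -18 32.4 0" --pt "0 -18 32.4 0" --pt "0 -18 32.4 0" --pt "0 -18 32.4 0"

```text
clock: 2.77
position: [536.9, 75.0, 294.6]
ee_rot: [-0.51, 0.489, 0.511, 0.489]
contact_force: [0.6, -0.8, 1.1]
gripper_width: 85.7
```

Call:
drive_tool --pt "20 0 0 0" --pt "20 0 0 0" --pt "20 0 0 0" --pt "10 0 0 0" --pt "0 0 0 0"

```text
clock: 3.18
position: [535.0, 72.7, 222.1]
ee_rot: [-0.51, 0.491, 0.512, 0.487]
contact_force: [-0.1, -0.9, -0.2]
gripper_width: 85.5
```

```bash
python3 - <<'E'
from h import *
s=arm.read_state();print(s["clock"],s["position"],s["joints"].round(2));print(R.from_quat(s["ee_rot"]).as_matrix().round(3))
im=arm.get_image("wrist")[:,:,::-1];cv2.imwrite("pics/w1.png",im)
print(proj("wrist",[538,74,114],s),proj("wrist",[538,74,54],s),proj("wrist",[503.5,-140,169],s),proj("wrist",s["position"],s))
E
```

```text
3.1833 [534.99661552  72.74620564 222.14144006] [ 0.44  0.22 -0.15 -0.   -1.2  -0.39]
[[-0.006 -0.999 -0.043]
 [-0.002 -0.043  0.999]
 [-1.     0.007 -0.002]]
[320.5 227.2] [320.6 210.1] [388.  -63.9] [325.8 281.3]
```

View pics/w1.png

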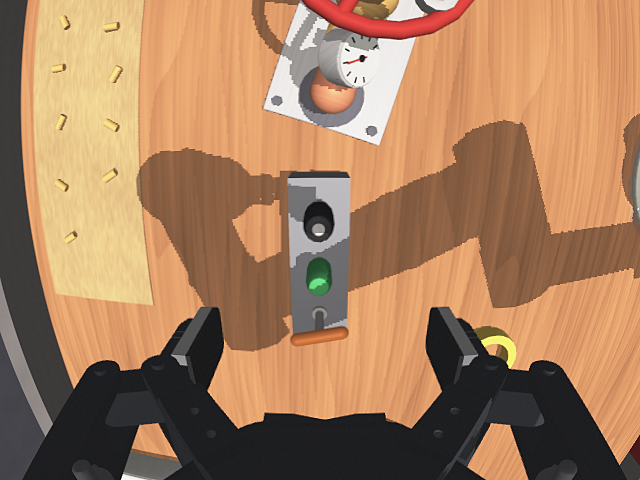

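Call:
drive_tool --pt "20 -3.5 1.1 0" --pt "20 0 0 0" --pt "20 0 0 0" --pt "20 0 0 0" --pt "20 0 0 0" --pt "20 0 0 0" --pt "15 0 0 0" --pt "12 0 0 0" --pt "8 0 0 0" --pt "0 0 0 0"

```text
clock: 4.07
position: [540.2, 74.3, 69.8]
ee_rot: [-0.511, 0.489, 0.511, 0.489]
contact_force: [-0.6, -0.5, -0.3]
gripper_width: 85.3
```

Call:
drive_tool --pt "0 0 0 0" --pt "0 0 0 0" --pt "0 0 0 0" --pt "0 0 0 0" --pt "0 0 0 0" --pt "0 0 0 0" --pt "0 0 0 0" --pt "0 0 0 0" --grip 0

```text
clock: 4.73
position: [540.8, 74.6, 71.2]
ee_rot: [0.511, -0.488, -0.511, -0.489]
contact_force: [-0.9, -1.1, 5.6]
gripper_width: 20.4
```

Call:
drive_tool --pt "0 0 0 0" --pt "0 0 0 0" --pt "0 0 0 0" --pt "0 0 0 0" --pt "0 0 0 0"

```text
clock: 5.15
position: [540.8, 74.6, 71.2]
ee_rot: [0.511, -0.488, -0.511, -0.489]
contact_force: [-1.2, 0.7, 5.6]
gripper_width: 20.4
```

```bash
python3 - <<'E'
from h import *
s=arm.read_state();print(s["clock"],s["position"],s["gripper_width"],s["contact_force"])
im=arm.get_image("wrist")[:,:,::-1];cv2.imwrite("pics/w2.png",im[180:420,160:480])
E
```

```text
5.15 [540.82680775  74.59203301  71.19317428] 20.4008648526191 [-1.22346773  0.71065655  5.5574044 ]
```

View pics/w2.png

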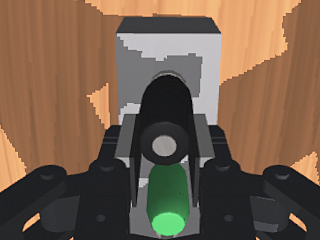

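Call:
drive_tool --pt "-6 0 0 0" --pt "-12 0 0 0" --pt "-18 0 0 0" --pt "-22 0 0 0" --pt "-22 0 0 0" --pt "-22 0 0 0" --pt "-22 0 0 0" --pt "-22 0 0 0" --pt "-22 0 0 0" --pt "-12 0 0 0"

```text
clock: 6.03
position: [541.0, 74.7, 252.8]
ee_rot: [0.512, -0.488, -0.51, -0.49]
contact_force: [0.6, 1.3, -1.3]
gripper_width: 20.7
```

```bash
python3 - <<'E'
from h import *
s=arm.read_state();print(s["position"],s["gripper_width"],s["contact_force"])
print(tool(np.array([467.8,-105.3,251])-s["position"]))
E
```

```text
[540.98687129  74.66119233 252.81980461] 20.740016892230365 [ 0.57239644  1.32806527 -1.26964651]
[   1.4   81.1 -176.5]
```

Call:
drive_tool --pt "0 9 -19.6 0" --pt "0 9 -19.6 0" --pt "0 9 -19.6 0" --pt "0 9 -19.6 0" --pt "0 9 -19.6 0" --pt "0 9 -19.6 0" --pt "0 9 -19.6 0" --pt "0 9 -19.6 0" --pt "0 9 -19.7 0" --pt "0 0 0 0"

```text
clock: 6.87
position: [465.2, -107.5, 249.9]
ee_rot: [-0.51, 0.49, 0.511, 0.489]
contact_force: [0.2, 0.6, -1.2]
gripper_width: 20.8
```

Call:
drive_tool --pt "0 0 0 0" --pt "0 0 0 0"

```text
clock: 7.03
position: [467.2, -105.2, 250.0]
ee_rot: [-0.511, 0.489, 0.511, 0.489]
contact_force: [-0.7, -0.0, -1.5]
gripper_width: 20.4
```

```bash
python3 - <<'E'
from h import *
s=arm.read_state();p=s["position"];print(s["clock"],p,s["gripper_width"],s["contact_force"])
print(R.from_quat(s["ee_rot"]).as_matrix().round(3))
w=arm.get_image("wrist");sc=arm.get_image("scene")
cv2.imwrite("pics/w3full.png",w[:,:,::-1]);cv2.imwrite("pics/sc3full.png",sc[:,:,::-1])
tip=p+[0,0,-23-34];sh=p-[0,0,23]
pr=lambda n,q:proj(n,q,s)
for n in("wrist","scene"):print(n,"tip",pr(n,tip),"sh",pr(n,sh),"eye",pr(n,[467.8,-105.3,163]),"hub",pr(n,[503.5,-140,169]))
e=pr("wrist",[467.8,-105.3,163]).astype(int);e2=pr("scene",[467.8,-105.3,163]).astype(int)
print(e,e2)
a=cv2.resize(w[e[1]-85:e[1]+65,e[0]-100:e[0]+100,::-1],None,fx=3.9,fy=3.9,interpolation=cv2.INTER_CUBIC)
cv2.imwrite("pics/c3w.png",a)
b=cv2.resize(sc[e2[1]-50:e2[1]+20,e2[0]-47:e2[0]+47,::-1],None,fx=8,fy=8,interpolation=cv2.INTER_CUBIC)
cv2.imwrite("pics/c3s.png",b)
E
```

```text
7.0333 [ 467.15088408 -105.19468658  250.04176787] 20.398740647852808 [-0.73779948 -0.00641368 -1.53121468]
[[-0.    -0.999 -0.044]
 [ 0.    -0.044  0.999]
 [-1.     0.     0.   ]]
wrist tip [325.4 246.2] sh [325.6 265.1] eye [324.3 233. ] hub [276.2 186.7]
scene tip [268.  226.5] sh [267.1 214.2] eye [268.7 237.3] hub [253.3 244.8]
[324 233] [268 237]
```

View pics/c3w.png

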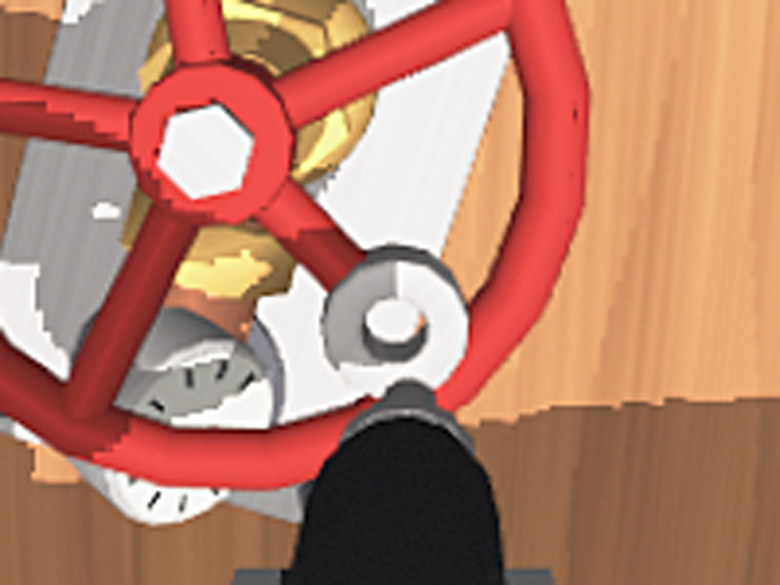

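View pics/c3s.png

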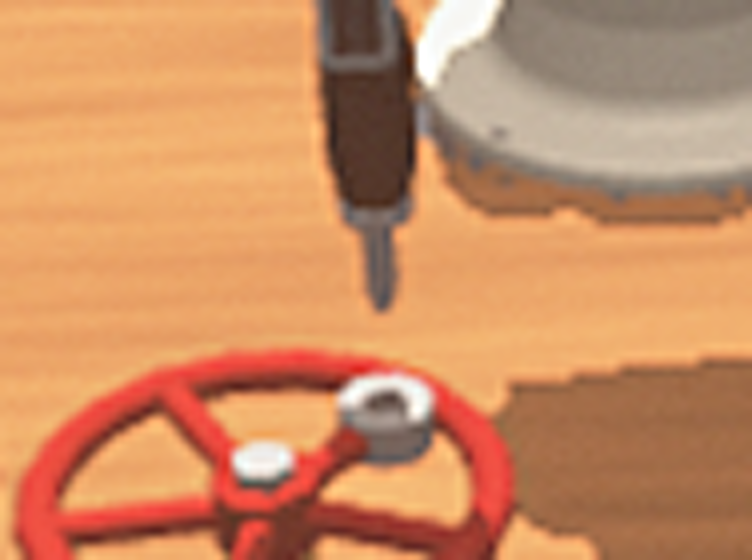

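```bash
python3 - <<'E'
from h import *
for zt in(193,195):
  t=atz("wrist",328.6,247.3,zt);print("w",t,atz("wrist",325.2,230.2,163))
  t=atz("scene",268.5,225.6,zt);print("s",t,atz("scene",269.25,237.1,163))
print(tool([1,0,0]),tool([0,1,0]))
E
```

```text
w [ 465.3 -104.1  193. ] [ 467.6 -107.1  163. ]
s [ 463.2 -104.   193. ] [ 467. -104.  163.]
w [ 465.3 -104.8  195. ] [ 467.6 -107.1  163. ]
s [ 466.3 -103.9  195. ] [ 467. -104.  163.]
[-0. -1. -0.] [ 0. -0.  1.]
```

Call:
drive_tool --pt "5 -2.2 -1.3 0" --pt "8 0 0 0" --pt "8 0 0 0" --pt "4 0 0 0" --pt "0 0 0 0" --pt "0 0 0 0" --pt "0 0 0 0"

```text
clock: 7.72
position: [469.7, -106.6, 225.5]
ee_rot: [0.511, -0.489, -0.511, -0.489]
contact_force: [0.1, -0.0, -1.5]
gripper_width: 20.3
```

```bash
python3 - <<'E'
from h import *
s=arm.read_state();p=s["position"];print(s["clock"],p,s["gripper_width"],s["contact_force"])
w=arm.get_image("wrist");sc=arm.get_image("scene")
tip=p+[0,0,-23-34]
e=(324,240)
for n in("wrist","scene"):print(n,"tip",proj(n,tip,s),"eye",proj(n,[467.8,-105.3,163],s))
a=cv2.resize(w[210:285,275:375,::-1],None,fx=5,fy=5,interpolation=cv2.INTER_CUBIC)
b=cv2.resize(sc[210:252,240:296,::-1],None,fx=9,fy=9,interpolation=cv2.INTER_CUBIC)[:375]
b=cv2.resize(sc[205:247,250:282,::-1],None,fx=8.93,fy=8.93,interpolation=cv2.INTER_CUBIC)[:375]
print(a.shape,b.shape)
cv2.imwrite("pics/c4.png",np.hstack([a,b]))
E
```

```text
7.7167 [ 469.71942854 -106.64265185  225.4739995 ] 20.32362936178091 [ 0.10210772 -0.02335863 -1.51817494]
wrist tip [325.4 246.3] eye [328.1 245.7]
scene tip [268.  235.9] eye [268.7 237.3]
(375, 500, 3) (375, 286, 3)
```

View pics/c4.png

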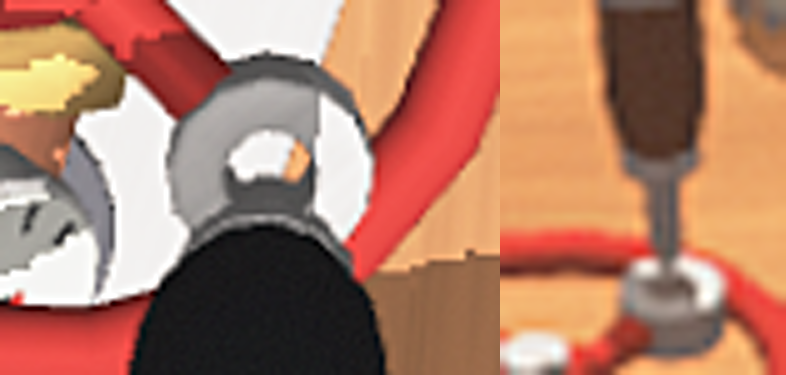

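Call:
drive_tool --pt "3 0 0 0" --pt "3 0 0 0" --pt "3 0 0 0" --pt "3 0 0 0" --pt "0 0 0 0"

```text
clock: 8.23
position: [469.0, -106.6, 212.4]
ee_rot: [-0.51, 0.489, 0.511, 0.488]
contact_force: [-0.1, -0.2, -1.4]
gripper_width: 20.5
```

Call:
drive_tool --pt "3 0 0 0" --pt "3 0 0 0" --pt "3 0 0 0" --pt "0 0 0 0" --pt "0 0 0 0"

```text
clock: 8.65
position: [469.4, -106.6, 204.1]
ee_rot: [-0.511, 0.489, 0.511, 0.489]
contact_force: [-0.5, 0.1, -1.4]
gripper_width: 20.3
```

Call:
drive_tool --pt "3 0 0 0" --pt "3 0 0 0" --pt "3 0 0 0" --pt "3 0 0 0" --pt "0 0 0 0" --pt "0 0 0 0"

```text
clock: 9.15
position: [469.4, -106.6, 192.1]
ee_rot: [-0.511, 0.489, 0.511, 0.489]
contact_force: [-0.0, -0.3, -1.8]
gripper_width: 20.4
```

```bash
python3 - <<'E'
from h import *
s=arm.read_state();p=s["position"];print(s["clock"],p,s["gripper_width"],s["contact_force"],s["wrist_torque"])
w=arm.get_image("wrist");sc=arm.get_image("scene")
a=cv2.resize(w[160:310,225:425,::-1],None,fx=2.5,fy=2.5,interpolation=cv2.INTER_CUBIC)
b=cv2.resize(sc[205:247,250:282,::-1],None,fx=8.93,fy=8.93,interpolation=cv2.INTER_CUBIC)[:375]
cv2.imwrite("pics/c5.png",np.hstack([a,b]))
E
```

```text
9.15 [ 469.35919838 -106.64405167  192.05326923] 20.44546289461814 [-0.02220491 -0.25163966 -1.84829726] [-0.00967337 -0.03407623  0.00685078]
```

View pics/c5.png

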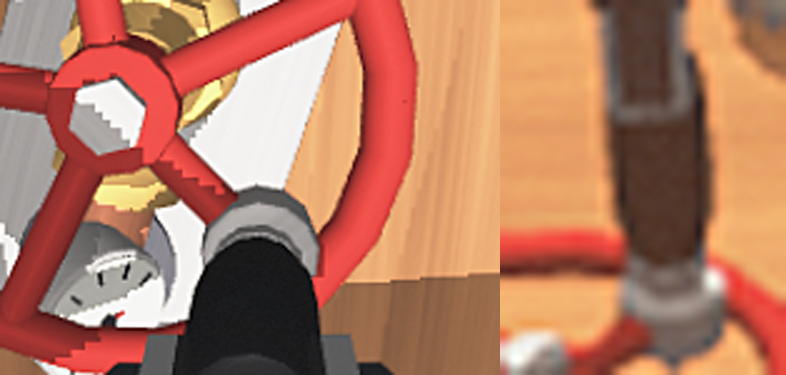

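Call:
drive_tool --pt "1.5 0 0 0" --pt "1.5 0 0 0" --pt "1 0 0 0" --pt "0 0 0 0" --pt "0 0 0 0"

```text
clock: 9.67
position: [469.5, -106.6, 188.2]
ee_rot: [-0.511, 0.489, 0.511, 0.489]
contact_force: [0.3, 0.4, -1.8]
gripper_width: 20.2
```

Call:
drive_tool --pt "1 0 0 0" --pt "0.5 0 0 0" --pt "0 0 0 0" --pt "0 0 0 0"

```text
clock: 10.0
position: [469.5, -106.6, 186.8]
ee_rot: [-0.511, 0.489, 0.511, 0.489]
contact_force: [-0.3, 0.4, -0.5]
gripper_width: 20.3
```

Call:
drive_tool --pt "0.5 0 0 0" --pt "0.5 0 0 0" --pt "0 0 0 0" --pt "0 0 0 0" --pt "0 0 0 0"

```text
clock: 10.42
position: [469.7, -106.7, 186.3]
ee_rot: [0.511, -0.489, -0.511, -0.489]
contact_force: [-0.2, 0.1, 2.4]
gripper_width: 20.4
```

```bash
cat > rows.py <<'E'
from h import *
import sys
def rows(C,P,steps,r=50.0):
    """command rows from the point P round the circle C by the angle steps (deg, + = anticlockwise)"""
    Q=np.array([[-.999,-.044],[-.044,.999]])
    a=np.arctan2(P[1]-C[1],P[0]-C[0]);out=[]
    P=np.array(P,float);C=np.array(C,float)
    for d in steps:
        a+=np.radians(d);N=C+r*np.array([np.cos(a),np.sin(a)]);q=np.round(Q@(N-P),1)
        P=P+Q.T@q;out.append([0,float(q[0]),float(q[1]),0])
    print(out);print("end cmd",P.round(2),"ang",np.degrees(a).round(2))
E
python3 - <<'E'
from rows import *
rows((505.2,-141.2),(469.6,-106.6),[-3,-6,-6,-6,-6,-3,-0.01])
E
```

```text
[[0, -1.7, 2.0, 0], [0, -4.2, 3.2, 0], [0, -4.4, 2.7, 0], [0, -4.8, 2.2, 0], [0, -4.9, 1.8, 0], [0, -2.5, 0.6, 0], [0, -0.1, 0.0, 0]]
end cmd [491.63 -93.12] ang 105.81
```

Call:
drive_tool --pt "0 -1.7 2.0 0" --pt "0 -4.2 3.2 0" --pt "0 -4.4 2.7 0" --pt "0 -4.8 2.2 0" --pt "0 -4.9 1.8 0" --pt "0 -2.6 0.6 0" --pt "0 0 0 0" --pt "0 0 0 0"

```text
clock: 11.08
position: [491.7, -93.2, 186.3]
ee_rot: [0.511, -0.489, -0.511, -0.489]
contact_force: [-2.4, -1.1, 4.7]
gripper_width: 20.8
```

```bash
python3 - <<'E'
from rows import *
rows((505.2,-141.2),(491.7,-93.1),[-6]+[-10]*8+[-4])
E
```

```text
[[0, -5.1, 1.0, 0], [0, -8.8, 0.3, 0], [0, -8.6, -1.2, 0], [0, -8.3, -2.7, 0], [0, -7.7, -4.0, 0], [0, -6.9, -5.4, 0], [0, -5.8, -6.4, 0], [0, -4.7, -7.4, 0], [0, -3.2, -8.1, 0], [0, -1.0, -3.4, 0]]
end cmd [ 553.38 -127.72] ang 15.68
```

Call:
drive_tool --pt "0 -5.1 1.0 0" --pt "0 -8.8 0.3 0" --pt "0 -8.6 -1.2 0" --pt "0 -8.3 -2.7 0" --pt "0 -7.7 -4.0 0" --pt "0 -6.9 -5.4 0" --pt "0 -5.8 -6.4 0" --pt "0 -4.7 -7.4 0" --pt "0 -3.2 -8.1 0" --pt "0 -1.0 -3.4 0"

```text
clock: 11.92
position: [552.8, -128.1, 186.4]
ee_rot: [-0.51, 0.489, 0.511, 0.488]
contact_force: [-4.5, 1.7, 7.4]
gripper_width: 20.4
```

Call:
drive_tool --pt "0 0 0 0" --pt "0 0 0 0"

```text
clock: 12.08
position: [552.7, -127.7, 186.4]
ee_rot: [-0.51, 0.489, 0.511, 0.489]
contact_force: [-4.2, 1.9, 6.3]
gripper_width: 20.3
```

```bash
python3 - <<'E'
from rows import *
rows((504.8,-141.3),(553.4,-127.7),[-7.5]*48)
E
```

```text
[[0, -0.6, -6.6, 0], [0, -0.2, -6.5, 0], [0, 0.6, -6.5, 0], [0, 1.5, -6.4, 0], [0, 2.3, -6.1, 0], [0, 3.1, -5.8, 0], [0, 3.8, -5.3, 0], [0, 4.5, -4.8, 0], [0, 5.0, -4.1, 0], [0, 5.6, -3.5, 0], [0, 6.0, -2.6, 0], [0, 6.2, -1.9, 0], [0, 6.5, -1.1, 0], [0, 6.5, -0.2, 0], [0, 6.5, 0.6, 0], [0, 6.4, 1.5, 0], [0, 6.1, 2.3, 0], [0, 5.8, 3.1, 0], [0, 5.3, 3.8, 0], [0, 4.8, 4.5, 0], [0, 4.1, 5.0, 0], [0, 3.5, 5.6, 0], [0, 2.7, 5.9, 0], [0, 1.9, 6.3, 0], [0, 1.0, 6.5, 0], [0, 0.2, 6.5, 0], [0, -0.6, 6.5, 0], [0, -1.5, 6.4, 0], [0, -2.3, 6.1, 0], [0, -3.1, 5.8, 0], [0, -3.8, 5.3, 0], [0, -4.5, 4.8, 0], [0, -5.0, 4.1, 0], [0, -5.6, 3.5, 0], [0, -5.9, 2.7, 0], [0, -6.3, 1.8, 0], [0, -6.5, 1.1, 0], [0, -6.5, 0.2, 0], [0, -6.5, -0.6, 0], [0, -6.4, -1.5, 0], [0, -6.1, -2.3, 0], [0, -5.8, -3.1, 0], [0, -5.3, -3.8, 0], [0, -4.7, -4.5, 0], [0, -4.2, -5.0, 0], [0, -3.4, -5.6, 0], [0, -2.7, -5.9, 0], [0, -1.9, -6.3, 0]]
end cmd [ 552.9  -127.82] ang -344.37
```

Call:
drive_tool --pt "-0.5 -0.6 -6.6 0" --pt "0 -0.2 -6.5 0" --pt "0 0 0 0"

```text
clock: 12.33
position: [554.5, -140.7, 186.7]
ee_rot: [-0.511, 0.489, 0.511, 0.489]
contact_force: [-1.5, 2.6, 5.2]
gripper_width: 20.4
```

Call:
drive_tool --pt "0 0.6 -6.5 0" --pt "0 1.5 -6.4 0" --pt "0 0 0 0"

```text
clock: 12.58
position: [554.4, -153.2, 186.8]
ee_rot: [0.511, -0.488, -0.51, -0.49]
contact_force: [-0.3, 3.4, 3.9]
gripper_width: 20.6
```

Call:
drive_tool --pt "0 2.3 -6.1 0" --pt "0 3.1 -5.8 0" --pt "0 0 0 0"

```text
clock: 12.83
position: [550.8, -165.7, 187.1]
ee_rot: [0.513, -0.487, -0.509, -0.49]
contact_force: [2.6, 0.3, 3.0]
gripper_width: 20.6
```

Call:
drive_tool --pt "0 3.8 -5.3 0" --pt "0 4.5 -4.8 0" --pt "0 0 0 0"

```text
clock: 13.08
position: [546.1, -173.5, 186.7]
ee_rot: [0.513, -0.484, -0.508, -0.493]
contact_force: [9.7, 10.8, -1.3]
gripper_width: 20.4
```

Call:
drive_tool --pt "0 2.5 -2.1 0" --pt "0 0 0 0" --pt "0 0 0 0"

```text
clock: 13.33
position: [545.2, -174.4, 186.7]
ee_rot: [0.514, -0.483, -0.508, -0.494]
contact_force: [11.4, 12.9, -2.8]
gripper_width: 20.2
```

```bash
python3 - <<'E'
from h import *
s=arm.read_state();p=s["position"];print(s["clock"],p,s["contact_force"]);print(R.from_quat(s["ee_rot"]).as_matrix().round(3))
print(s["joints"].round(3))
w=arm.get_image("wrist");sc=arm.get_image("scene")
a=cv2.resize(w[130:310,205:445,::-1],None,fx=2.08,fy=2.08,interpolation=cv2.INTER_CUBIC)
b=cv2.resize(sc[190:270,220:285,::-1],None,fx=4.68,fy=4.68,interpolation=cv2.INTER_CUBIC)
h=min(len(a),len(b));cv2.imwrite("pics/c6.png",np.hstack([a[:h],b[:h]]))
for n in("wrist","scene"):print(n,proj(n,p-[0,0,23],s))
E
```

```text
13.3333 [ 545.19477498 -174.40493415  186.67508493] [11.43749728 12.89035727 -2.75996195]
[[ 0.016 -0.999 -0.045]
 [ 0.005 -0.045  0.999]
 [-1.    -0.016  0.004]]
[-0.03   0.294 -0.147 -0.006 -1.114  0.078]
wrist [326.3 264.9]
scene [237.5 258.4]
```

View pics/c6.png

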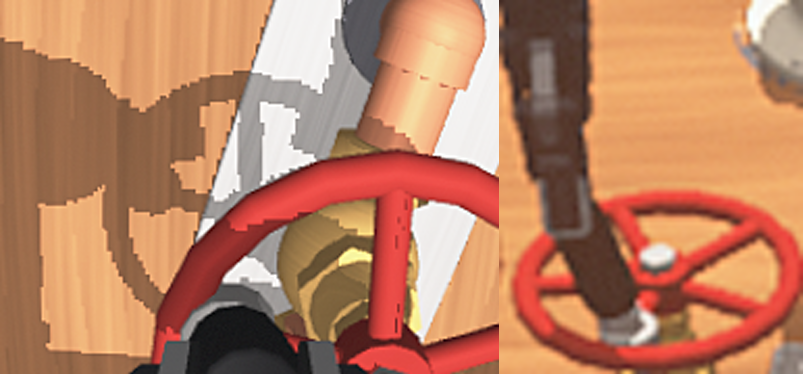

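Call:
drive_tool --pt "0.3 -1.3 1.5 0" --pt "0.3 -1.3 1.5 0" --pt "0 0 0 0" --pt "0 0 0 0"

```text
clock: 13.77
position: [545.9, -173.1, 186.9]
ee_rot: [0.514, -0.485, -0.509, -0.492]
contact_force: [7.4, 7.4, 3.4]
gripper_width: 20.5
```

```bash
python3 - <<'E'
from h import *
s=arm.read_state();print(s["position"],s["contact_force"])
b=arm.get_image("scene");t=arm.get_image("top")
cv2.imwrite("pics/ref_scene.png",b[:,:,::-1]);cv2.imwrite("pics/ref_top.png",t[:,:,::-1])
a=cv2.imread("pics/top0.png")
# spokes visible in top?
hsv=cv2.cvtColor(t[160:245,325:405],cv2.COLOR_RGB2HSV);m=((hsv[:,:,0]<8)|(hsv[:,:,0]>172))&(hsv[:,:,1]>150)&(hsv[:,:,2]>60)
print("red px in top",m.sum())
hsv=cv2.cvtColor(b[225:275,215:290],cv2.COLOR_RGB2HSV);m=((hsv[:,:,0]<6)|(hsv[:,:,0]>174))&(hsv[:,:,1]>150);print("scene",m.sum())
E
```

```text
[ 545.92749077 -173.12388223  186.90875085] [7.36729114 7.35864053 3.35823402]
red px in top 1005
scene 946
```

```bash
cat > ph.py <<'E'
from h import *
def phase(n,im,C=(503.5,-140),z=156):
    """spoke angle mod 72 deg, from red spokes sampled at radii 25-50 mm"""
    h=cv2.cvtColor(im,cv2.COLOR_RGB2HSV).astype(int);red=((h[:,:,0]<6)|(h[:,:,0]>174))&(h[:,:,1]>150)&(h[:,:,2]>50)
    red=cv2.GaussianBlur(red.astype(np.float32),(0,0),0.7);A=np.arange(0,360,1.)
    prof=np.zeros(360)
    for r in(28,32,36,40,44):
        uv=np.array([proj(n,[C[0]+r*np.cos(a),C[1]+r*np.sin(a),z]) for a in np.radians(A)],np.float32)
        prof+=cv2.remap(red,uv[None,:,0],uv[None,:,1],cv2.INTER_LINEAR)[0]
    pk=[int(a) for a in A if prof[int(a)]>1.5 and prof[int(a)]==max(prof[(int(a)+np.arange(-12,13))%360])]
    f=prof.reshape(5,72).sum(0);z5=(prof*np.exp(5j*np.radians(A))).sum()
    return round(np.degrees(np.angle(z5))/5%72,1),pk
if __name__=="__main__":
    for f in("scene0","top0","ref_scene","ref_top"):
        n="top" if "top" in f else "scene";print(f,phase(n,cv2.imread(f"pics/{f}.png")[:,:,::-1]))
E
python3 ph.py; python3 - <<'E'
from rows import *
rows((505,-141.2),(545.9,-173.1),[3,6]+[8]*8)
rows((505,-141.2),(505+50*np.cos(np.radians(35)),-141.2+50*np.sin(np.radians(35))),[10]*36)
E
```

```text
scene0 (np.float64(64.4), [65, 140, 208, 277, 352])
[[0, -0.2, 3.2, 0], [0, -3.0, 4.4, 0], [0, -3.2, 6.2, 0], [0, -2.3, 6.5, 0], [0, -1.4, 6.9, 0], [0, -0.4, 6.9, 0], [0, 0.5, 7.0, 0], [0, 1.5, 6.8, 0], [0, 2.5, 6.5, 0], [0, 3.3, 6.2, 0]]
end cmd [ 545.93 -112.44] ang 35.05
[[0, 5.3, 6.9, 0], [0, 6.4, 5.9, 0], [0, 7.4, 4.7, 0], [0, 8.0, 3.3, 0], [0, 8.5, 1.9, 0], [0, 8.7, 0.4, 0], [0, 8.7, -1.1, 0], [0, 8.3, -2.6, 0], [0, 7.7, -4.1, 0], [0, 6.9, -5.3, 0], [0, 5.9, -6.4, 0], [0, 4.7, -7.3, 0], [0, 3.4, -8.1, 0], [0, 1.9, -8.5, 0], [0, 0.3, -8.7, 0], [0, -1.1, -8.7, 0], [0, -2.6, -8.3, 0], [0, -4.0, -7.7, 0], [0, -5.3, -6.9, 0], [0, -6.5, -5.9, 0], [0, -7.3, -4.7, 0], [0, -8.1, -3.3, 0], [0, -8.5, -1.9, 0], [0, -8.7, -0.4, 0], [0, -8.6, 1.1, 0], [0, -8.3, 2.6, 0], [0, -7.8, 4.1, 0], [0, -6.9, 5.3, 0], [0, -5.9, 6.4, 0], [0, -4.7, 7.3, 0], [0, -3.3, 8.1, 0], [0, -1.9, 8.5, 0], [0, -0.4, 8.7, 0], [0, 1.2, 8.7, 0], [0, 2.6, 8.3, 0], [0, 4.0, 7.7, 0]]
end cmd [ 545.96 -112.52] ang 395.0Traceback (most recent call last):
  File "ph.py", line 15, in <module>
    n="top" if "top" in f else "scene";print(f,phase(n,cv2.imread(f"pics/{f}.png")[:,:,::-1]))
                                               ~~~~~^^^^^^^^^^^^^^^^^^^^^^^^^^^^^^^^^^^^^^^^^
  File "ph.py", line 8, in phase
    uv=np.array([proj(n,[C[0]+r*np.cos(a),C[1]+r*np.sin(a),z]) for a in np.radians(A)],np.float32)
                 ~~~~^^^^^^^^^^^^^^^^^^^^^^^^^^^^^^^^^^^^^^^^^
  File "h.py", line 15, in proj
    c=arm.calibration(n);K=c["K"]
ValueError: time passes only in moves, steps and waits
```

```bash
sed -i 's/^from bench import arm/from bench import arm\nfrom functools import lru_cache\ncal=lru_cache(arm.calibration)/; s/c=arm.calibration(n)/c=cal(n)/' h.py; python3 ph.py; python3 -c "
from h import *
print(arm.read_state()['clock'])"
```

```text
scene0 (np.float64(64.4), [65, 140, 208, 277, 352])
top0 (np.float64(64.3), [63, 136, 208, 282, 353])
ref_scene (np.float64(57.5), [58, 130, 201, 274])
ref_top (np.float64(56.1), [56, 126, 200, 274, 346])
13.8667
```

Call:
drive_tool --pt "0 -0.2 3.2 0" --pt "0 -3.0 4.4 0" --pt "0 -3.2 6.2 0" --pt "0 -2.3 6.5 0" --pt "0 -1.4 6.9 0" --pt "0 -0.4 6.9 0" --pt "0 0.5 7.0 0" --pt "0 1.5 6.8 0" --pt "0 2.5 6.5 0" --pt "0 3.3 6.2 0"

```text
clock: 14.7
position: [543.6, -116.0, 187.6]
ee_rot: [0.514, -0.487, -0.508, -0.489]
contact_force: [5.1, -3.4, 4.0]
gripper_width: 20.2
```

```bash
python3 - <<'E'
from ph import *
s=arm.read_state();p=s["position"];print(s["clock"],p,s["contact_force"],s["gripper_width"])
print(R.from_quat(s["ee_rot"]).as_matrix().round(3)[:,0])
print("tcp ang",np.degrees(np.arctan2(p[1]+141.2,p[0]-505)))
for n in("scene","top"):print(n,phase(n,arm.get_image(n)))
E
```

```text
14.7 [ 543.62974455 -115.98327479  187.60875822] [ 5.1440272  -3.38055899  3.95384031] 20.21996581414538
[ 0.008 -0.004 -1.   ]
tcp ang 33.135699413157205
scene (np.float64(15.9), [92, 231, 302])
top (np.float64(21.7), [92, 165, 239, 311])
```

```bash
python3 - <<'E'
from ph import *
s=arm.read_state();p=s["position"];print(s["clock"],p,s["contact_force"])
w=arm.get_image("wrist");sc=arm.get_image("scene");t=arm.get_image("top")
print(phase("top",t),phase("scene",sc))
a=cv2.resize(w[150:340,225:425,::-1],None,fx=2,fy=2,interpolation=cv2.INTER_CUBIC)
b=cv2.resize(sc[192:268,225:301,::-1],None,fx=5,fy=5,interpolation=cv2.INTER_CUBIC)
cv2.imwrite("pics/c7.png",np.hstack([a,b]))
for n in("wrist","scene"):print(n,"sh",proj(n,p-[0,0,23],s),"grasp",proj(n,p+[0,0,19],s))
E
```

```text
14.8 [ 542.52592188 -115.00410233  187.55963295] [ 3.41570085 -0.86797855  6.67587014]
(np.float64(24.6), [95, 168, 242, 314]) (np.float64(24.0), [98, 171, 239, 311])
wrist sh [325.8 265.2] grasp [325.7 297.4]
scene sh [264.3 256. ] grasp [263.1 240.7]
```

View pics/c7.png

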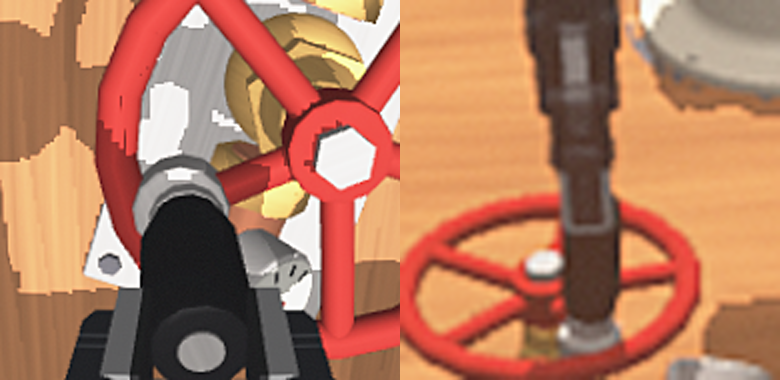

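```bash
python3 - <<'E'
from rows import *
rows((505.2,-141.2),(542.5,-115),[-3]+[-5]*8)
E
```

```text
[[0, -5.1, 0.1, 0], [0, -2.0, -3.8, 0], [0, -1.6, -4.1, 0], [0, -1.3, -4.2, 0], [0, -0.9, -4.2, 0], [0, -0.5, -4.4, 0], [0, -0.2, -4.3, 0], [0, 0.2, -4.4, 0], [0, 0.6, -4.3, 0]]
end cmd [ 554.77 -148.09] ang -7.92
```

Call:
drive_tool --pt "0 -5.1 0.1 0" --pt "0 -2.0 -3.8 0" --pt "0 -1.6 -4.1 0" --pt "0 -1.3 -4.2 0" --pt "0 -0.9 -4.2 0" --pt "0 -0.5 -4.4 0" --pt "0 -0.2 -4.3 0" --pt "0 0.2 -4.4 0" --pt "0 0.6 -4.3 0" --pt "0 0 0 0"

```text
clock: 15.78
position: [551.2, -148.4, 187.3]
ee_rot: [-0.51, 0.49, 0.512, 0.488]
contact_force: [-3.5, 2.0, 12.0]
gripper_width: 20.1
```

```bash
cat > st.py <<'E'
from ph import *
s=arm.read_state();p=s["position"];print("clock",s["clock"],p.round(1),"F",s["contact_force"].round(1),"w",s["gripper_width"].round(1))
print("tcp ang",np.degrees(np.arctan2(p[1]+141.2,p[0]-505.2)).round(1),"r",np.hypot(p[1]+141.2,p[0]-505.2).round(1))
for n in("scene","top"):
    im=arm.get_image(n);cv2.imwrite(f"pics/last_{n}.png",im[:,:,::-1]);print(n,phase(n,im))
E
python3 st.py
```

```text
Traceback (most recent call last):
  File "st.py", line 2, in <module>
    s=arm.read_state();p=s["position"];print("clock",s["clock"],p.round(1),"F",s["contact_force"].round(1),"w",s["gripper_width"].round(1))
                                                                                                               ^^^^^^^^^^^^^^^^^^^^^^^^
AttributeError: 'float' object has no attribute 'round'
```

```bash
sed -i 's/s\["gripper_width"\].round(1)/s["gripper_width"]/' st.py; python3 st.py
```

```text
clock 15.7833 [ 551.2 -148.4  187.3] F [-3.5  2.  12. ] w 20.115558029435654
tcp ang -8.8 r 46.5
scene (np.float64(5.9), [80, 150, 225, 292])
top (np.float64(5.6), [5, 76, 149, 221, 295])
```

Call:
drive_tool --pt "-0.5 -1.5 4 0" --pt "-0.5 -1.4 4 0" --pt "0 -1.4 4 0" --pt "0 0 0 0" --pt "0 0 0 0"

```text
clock: 16.3
position: [553.0, -136.8, 187.0]
ee_rot: [-0.509, 0.491, 0.513, 0.486]
contact_force: [-5.1, -1.0, 8.6]
gripper_width: 20.5
```

```bash
python3 st.py
```

```text
clock 16.3 [ 553.  -136.8  187. ] F [-5.1 -1.   8.6] w 20.517423128530794
tcp ang 5.3 r 48.0
scene (np.float64(5.4), [80, 149, 221, 292])
top (np.float64(5.5), [6, 76, 149, 221, 296])
```

Call:
drive_tool --pt "0 0 0 0" --pt "0 0 0 0" --pt "0 0 0 0" --pt "0 0 0 0" --pt "0 0 0 0" --grip 42

```text
clock: 16.82
position: [556.2, -135.6, 186.1]
ee_rot: [-0.511, 0.489, 0.511, 0.488]
contact_force: [0.2, 0.2, 0.1]
gripper_width: 42.2
```

```bash
python3 st.py; python3 - <<'E'
from h import *
s=arm.read_state();p=s["position"]
w=arm.get_image("wrist");sc=arm.get_image("scene")
a=cv2.resize(w[150:340,225:425,::-1],None,fx=2,fy=2,interpolation=cv2.INTER_CUBIC)
b=cv2.resize(sc[192:268,225:301,::-1],None,fx=5,fy=5,interpolation=cv2.INTER_CUBIC)
cv2.imwrite("pics/c8.png",np.hstack([a,b]))
for q in([553.3,-135.2,163],[553.3,-135.2,229]):print(proj("wrist",q,s),proj("scene",q))
E
```

```text
clock 16.8167 [ 556.2 -135.6  186.1] F [0.2 0.2 0.1] w 42.20677685365101
tcp ang 6.3 r 51.3
scene (np.float64(5.4), [80, 149, 221, 292])
top (np.float64(5.3), [6, 76, 148, 221, 295])
[330.8 265.7] [255.1 259.9]
[333.5 323.6] [252.9 235.5]
```

View pics/c8.png

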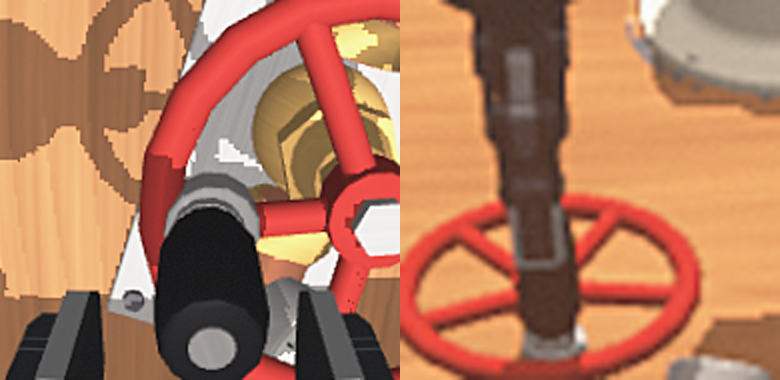

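Call:
drive_tool --pt "4 1 -0.5 0" --pt "5 1 0 0" --pt "5 0 0 0" --pt "3 0 0 0" --pt "0 0 0 0" --pt "0 0 0 0"

```text
clock: 17.52
position: [554.4, -136.3, 169.4]
ee_rot: [-0.511, 0.489, 0.511, 0.489]
contact_force: [0.7, -0.7, 0.1]
gripper_width: 41.9
```

Call:
drive_tool --pt "0 0 0 0" --pt "0 0 0 0" --pt "0 0 0 0" --pt "0 0 0 0" --pt "0 0 0 0" --pt "0 0 0 0" --grip 0

```text
clock: 18.02
position: [554.7, -136.4, 170.2]
ee_rot: [0.511, -0.489, -0.511, -0.489]
contact_force: [-0.7, 0.0, 2.2]
gripper_width: 24.3
```

```bash
python3 st.py
```

```text
clock 18.0167 [ 554.7 -136.4  170.2] F [-0.7  0.   2.2] w 24.282273763719374
tcp ang 5.6 r 49.7
scene (np.float64(5.3), [80, 149, 221, 292])
top (np.float64(5.6), [8, 76, 149, 221, 296])
```

```bash
python3 - <<'E'
from rows import *
rows((505.2,-141.2),(554.7,-136.4),[-3]*8)
E
```

```text
[[0, -0.3, -2.6, 0], [0, 0.0, -2.6, 0], [0, 0.2, -2.6, 0], [0, 0.4, -2.6, 0], [0, 0.5, -2.6, 0], [0, 0.6, -2.5, 0], [0, 0.7, -2.6, 0], [0, 0.9, -2.4, 0]]
end cmd [ 552.6  -157.01] ang -18.46
```

Call:
drive_tool --pt "-0.3 -0.3 -2.6 0" --pt "0 0.0 -2.6 0" --pt "0 0.2 -2.6 0" --pt "0 0.4 -2.6 0" --pt "0 0.5 -2.6 0" --pt "0 0.6 -2.5 0" --pt "0 0.7 -2.6 0" --pt "0 0.9 -2.4 0" --pt "0 0 0 0"

```text
clock: 18.87
position: [551.8, -156.9, 170.3]
ee_rot: [-0.51, 0.489, 0.511, 0.489]
contact_force: [-3.0, 3.5, 6.0]
gripper_width: 24.0
```

```bash
python3 st.py
```

```text
clock 18.8667 [ 551.8 -156.9  170.3] F [-3.   3.5  6. ] w 23.980579573696456
tcp ang -18.6 r 49.1
scene (np.float64(58.2), [59, 131, 272])
top (np.float64(57.1), [57, 128, 201, 275, 346])
```

Call:
drive_tool --pt "0 0.7 -1.8 0" --pt "0 0.8 -1.8 0" --pt "0 0 0 0" --pt "0 0 0 0"

```text
clock: 19.3
position: [551.5, -159.6, 170.5]
ee_rot: [-0.511, 0.488, 0.511, 0.49]
contact_force: [-1.1, 6.5, 6.5]
gripper_width: 24.2
```

```bash
python3 st.py
```

```text
clock 19.3 [ 551.5 -159.6  170.5] F [-1.1  6.5  6.5] w 24.219216348554042
tcp ang -21.6 r 49.8
scene (np.float64(57.0), [58, 130, 197, 271])
top (np.float64(56.1), [56, 126, 200, 274, 345])
```

Call:
drive_tool --pt "-0.3 -0.6 1.8 0" --pt "0 -0.5 1.6 0" --pt "0 0 0 0" --pt "0 0 0 0" --pt "0 0 0 0"

```text
clock: 19.82
position: [551.6, -157.4, 170.3]
ee_rot: [-0.511, 0.489, 0.511, 0.489]
contact_force: [-2.5, 2.0, 5.2]
gripper_width: 24.3
```

```bash
python3 st.py;  python3 - <<'E'
from rows import *
rows((505.2,-141.2),(551.9,-156.3),[4]*10)
E
```

```text
clock 19.8167 [ 551.6 -157.4  170.3] F [-2.5  2.   5.2] w 24.31824117697081
tcp ang -19.2 r 49.2
scene (np.float64(57.0), [59, 130, 195, 273])
top (np.float64(56.0), [56, 126, 200, 274, 346])
[[0, -2.0, 3.0, 0], [0, -0.8, 3.4, 0], [0, -0.7, 3.4, 0], [0, -0.4, 3.5, 0], [0, -0.1, 3.5, 0], [0, 0.1, 3.4, 0], [0, 0.3, 3.5, 0], [0, 0.6, 3.5, 0], [0, 0.8, 3.4, 0], [0, 1.1, 3.3, 0]]
end cmd [ 551.51 -122.39] ang 22.08
```

Call:
drive_tool --pt "-0.5 0.0 1.5 0" --pt "0 0 1.0 0" --pt "0 0 0 0" --pt "0 0 0 0" --pt "0 -0.8 3.4 0" --pt "0 -0.7 3.4 0" --pt "0 -0.4 3.5 0" --pt "0 -0.1 3.5 0" --pt "0 0.1 3.4 0" --pt "0 0 0 0"

```text
clock: 20.75
position: [553.2, -136.5, 170.6]
ee_rot: [-0.511, 0.488, 0.511, 0.489]
contact_force: [0.5, -1.7, -2.3]
gripper_width: 24.5
```

```bash
python3 st.py
```

```text
clock 20.75 [ 553.2 -136.5  170.6] F [ 0.5 -1.7 -2.3] w 24.467444814833
tcp ang 5.6 r 48.2
scene (np.float64(2.9), [76, 148, 220, 289])
top (np.float64(3.1), [7, 74, 146, 218, 293])
```

```bash
python3 - <<'E'
from rows import *
rows((504.8,-141),(553.2,-136.5),[5]+[8]*9,49.5)
E
```

```text
[[0, -0.5, 4.3, 0], [0, 1.4, 6.8, 0], [0, 2.4, 6.5, 0], [0, 3.2, 6.1, 0], [0, 4.0, 5.6, 0], [0, 4.8, 5.0, 0], [0, 5.4, 4.3, 0], [0, 6.0, 3.4, 0], [0, 6.4, 2.7, 0], [0, 6.7, 1.7, 0]]
end cmd [511.4 -91.9] ang 82.31
```

Call:
drive_tool --pt "0.2 -0.5 4.3 0" --pt "0 1.4 6.8 0" --pt "0 2.4 6.5 0" --pt "0 3.2 6.1 0" --pt "0 4.0 5.6 0" --pt "0 4.8 5.0 0" --pt "0 5.4 4.3 0" --pt "0 6.0 3.4 0" --pt "0 6.4 2.7 0" --pt "0 6.7 1.7 0"

```text
clock: 21.68
position: [511.2, -92.0, 171.0]
ee_rot: [0.511, -0.488, -0.511, -0.489]
contact_force: [3.2, 0.9, -0.7]
gripper_width: 24.1
```

```bash
python3 st.py; python3 - <<'E'
from rows import *
p=arm.read_state()["position"];print(p.round(1))
rows((504.8,-141),(511.4,-91.9),[9]*10,49.5)
E
```

```text
clock 21.6833 [511.2 -92.  171. ] F [ 3.2  0.9 -0.7] w 24.061107351754664
tcp ang 83.0 r 49.5
scene (np.float64(5.9), [7, 81, 152, 221, 292])
top (np.float64(10.6), [154, 226, 301])
[509.4 -92.2 170.7]
[[0, 7.7, 0.7, 0], [0, 7.8, -0.4, 0], [0, 7.6, -1.7, 0], [0, 7.2, -2.8, 0], [0, 6.7, -3.9, 0], [0, 6.0, -4.9, 0], [0, 5.2, -5.8, 0], [0, 4.2, -6.6, 0], [0, 3.1, -7.1, 0], [0, 2.0, -7.5, 0]]
end cmd [ 455.72 -134.39] ang 172.34
```

```bash
python3 - <<'E'
from rows import *
p=arm.read_state();print(p["position"].round(1),p["contact_force"])
rows((504.8,-141),(509.6,-92.1),[9]*10,49.5)
E
```

```text
[509.4 -92.2 170.7] [ 0.14019544 -0.06011038 -1.79433479]
[[0, 7.7, 0.9, 0], [0, 7.7, -0.8, 0], [0, 7.6, -1.9, 0], [0, 7.1, -3.1, 0], [0, 6.5, -4.1, 0], [0, 5.9, -5.2, 0], [0, 4.9, -6.0, 0], [0, 4.0, -6.6, 0], [0, 2.9, -7.3, 0], [0, 1.7, -7.5, 0]]
end cmd [ 455.49 -136.12] ang 174.39
```

Call:
drive_tool --pt "0 7.7 0.9 0" --pt "0 7.7 -0.8 0" --pt "0 7.6 -1.9 0" --pt "0 7.1 -3.1 0" --pt "0 6.5 -4.1 0" --pt "0 5.9 -5.2 0" --pt "0 4.9 -6.0 0" --pt "0 4.0 -6.6 0" --pt "0 2.9 -7.3 0" --pt "0 1.7 -7.5 0"

```text
clock: 22.62
position: [455.6, -137.5, 170.5]
ee_rot: [-0.51, 0.489, 0.512, 0.488]
contact_force: [-0.9, 3.2, 0.2]
gripper_width: 24.2
```

```bash
python3 st.py; python3 - <<'E'
from rows import *
p=arm.read_state();print(p["position"].round(1),p["contact_force"])
rows((504.8,-141),p["position"][:2],[9]*10,49.5)
E
```

```text
clock 22.6167 [ 455.6 -137.5  170.5] F [-0.9  3.2  0.2] w 24.201661986862682
tcp ang 175.7 r 49.7
scene (np.float64(27.1), [29, 101, 171, 242, 314])
top (np.float64(0.0), [])
[ 455.4 -138.4  170.3] [-1.87933112  0.26630844  1.53459632]
[[0, 0.2, -7.8, 0], [0, -1.1, -7.7, 0], [0, -2.3, -7.4, 0], [0, -3.4, -7.0, 0], [0, -4.4, -6.3, 0], [0, -5.4, -5.6, 0], [0, -6.2, -4.7, 0], [0, -6.9, -3.7, 0], [0, -7.3, -2.5, 0], [0, -7.6, -1.4, 0]]
end cmd [ 502.14 -190.48] ang 266.97
```

Call:
drive_tool --pt "0 0.2 -7.8 0" --pt "0 -1.1 -7.7 0" --pt "0 -2.3 -7.4 0" --pt "0 -3.4 -7.0 0" --pt "0 -4.4 -6.3 0" --pt "0 -5.4 -5.6 0" --pt "0 -6.2 -4.7 0" --pt "0 -6.9 -3.7 0" --pt "0 -7.3 -2.5 0" --pt "0 -7.6 -1.4 0"

```text
clock: 23.55
position: [504.4, -189.5, 170.3]
ee_rot: [-0.511, 0.489, 0.511, 0.489]
contact_force: [-3.3, -1.1, 0.0]
gripper_width: 24.3
```

```bash
python3 st.py; python3 - <<'E'
from rows import *
p=arm.read_state();print(p["position"].round(1),p["contact_force"])
rows((504.8,-141),p["position"][:2],[9]*10,49.5)
E
```

```text
clock 23.55 [ 504.4 -189.5  170.3] F [-3.3 -1.1  0. ] w 24.287086666862926
tcp ang -91.0 r 48.3
scene (np.float64(52.8), [55, 126, 196, 263, 340])
top (np.float64(56.5), [55, 128, 201, 276, 345])
[ 506.6 -189.1  170.4] [ 1.31212215 -0.93573063 -1.61729375]
[[0, -7.7, -0.8, 0], [0, -7.6, 1.8, 0], [0, -7.2, 2.9, 0], [0, -6.7, 4.0, 0], [0, -5.9, 5.0, 0], [0, -5.1, 5.9, 0], [0, -4.1, 6.6, 0], [0, -3.0, 7.1, 0], [0, -1.9, 7.6, 0], [0, -0.6, 7.7, 0]]
end cmd [ 554.23 -139.18] ang 2.12
```

Call:
drive_tool --pt "0 -7.7 -0.8 0" --pt "0 -7.6 1.8 0" --pt "0 -7.2 2.9 0" --pt "0 -6.7 4.0 0" --pt "0 -5.9 5.0 0" --pt "0 -5.1 5.9 0" --pt "0 -4.1 6.6 0" --pt "0 -3.0 7.1 0" --pt "0 -1.9 7.6 0" --pt "0 -0.6 7.7 0"

```text
clock: 24.48
position: [552.7, -138.1, 171.0]
ee_rot: [0.512, -0.488, -0.51, -0.489]
contact_force: [-0.6, -2.5, -0.6]
gripper_width: 23.9
```

```bash
python3 st.py; python3 - <<'E'
from rows import *
p=arm.read_state();print(p["position"].round(1),p["contact_force"])
rows((504.8,-141),p["position"][:2],[9]*10,49.5)
E
```

```text
clock 24.4833 [ 552.7 -138.1  171. ] F [-0.6 -2.5 -0.6] w 23.9405916195196
tcp ang 3.8 r 47.6
scene (np.float64(71.5), [72, 144, 217, 286])
top (np.float64(3.8), [7, 74, 146, 220, 294])
[ 552.4 -137.1  170.9] [ 2.10660541 -0.7131019  -0.62405413]
[[0, -0.8, 7.8, 0], [0, 2.1, 7.5, 0], [0, 3.2, 7.0, 0], [0, 4.3, 6.5, 0], [0, 5.3, 5.7, 0], [0, 6.1, 4.8, 0], [0, 6.7, 3.8, 0], [0, 7.3, 2.7, 0], [0, 7.6, 1.6, 0], [0, 7.8, 0.3, 0]]
end cmd [500.78 -91.67] ang 94.64
```

Call:
drive_tool --pt "0 -0.8 7.8 0" --pt "0 2.1 7.5 0" --pt "0 3.2 7.0 0" --pt "0 4.3 6.5 0" --pt "0 5.3 5.7 0" --pt "0 6.1 4.8 0" --pt "0 6.7 3.8 0" --pt "0 7.3 2.7 0" --pt "0 7.6 1.6 0" --pt "0 7.8 0.3 0"

```text
clock: 25.42
position: [499.1, -92.9, 170.7]
ee_rot: [-0.511, 0.488, 0.511, 0.489]
contact_force: [3.8, 1.1, -1.3]
gripper_width: 24.3
```

```bash
python3 st.py; python3 - <<'E'
from rows import *
p=arm.read_state();print(p["position"].round(1),p["contact_force"])
rows((504.8,-141),p["position"][:2],[9]*10,49.5)
E
```

```text
clock 25.4167 [499.1 -92.9 170.7] F [ 3.8  1.1 -1.3] w 24.264319360238055
tcp ang 97.2 r 48.7
scene (np.float64(20.5), [22, 96, 164, 236, 308])
top (np.float64(26.1), [168, 243, 315])
[497.  -93.4 170.4] [-0.93097994  1.57629141 -0.75690919]
[[0, 7.8, -0.3, 0], [0, 7.3, -2.7, 0], [0, 6.7, -3.8, 0], [0, 6.1, -4.8, 0], [0, 5.3, -5.7, 0], [0, 4.3, -6.4, 0], [0, 3.2, -7.1, 0], [0, 2.2, -7.5, 0], [0, 0.9, -7.7, 0], [0, -0.4, -7.8, 0]]
end cmd [ 456.   -149.05] ang 189.31
```

Call:
drive_tool --pt "0 7.8 -0.3 0" --pt "0 7.3 -2.7 0" --pt "0 6.7 -3.8 0" --pt "0 6.1 -4.8 0" --pt "0 5.3 -5.7 0" --pt "0 4.3 -6.4 0" --pt "0 3.2 -7.1 0" --pt "0 2.2 -7.5 0" --pt "0 0.9 -7.7 0" --pt "0 -0.4 -7.8 0"

```text
clock: 26.35
position: [456.1, -150.1, 170.4]
ee_rot: [-0.509, 0.49, 0.512, 0.488]
contact_force: [-3.9, 3.8, 2.6]
gripper_width: 23.8
```

```bash
python3 st.py; python3 - <<'E'
from rows import *
p=arm.read_state();print(p["position"].round(1),p["contact_force"])
rows((504.8,-141),p["position"][:2],[9]*10,49.5)
E
```

```text
clock 26.35 [ 456.1 -150.1  170.4] F [-3.9  3.8  2.6] w 23.808850514469164
tcp ang -169.7 r 49.9
scene (np.float64(43.2), [44, 116, 185, 258, 331])
top (np.float64(49.5), [121])
[ 456.5 -151.1  170.3] [-3.68196041 -0.21882752  2.99126774]
[[0, -1.7, -7.6, 0], [0, -3.0, -7.1, 0], [0, -4.0, -6.6, 0], [0, -5.1, -5.9, 0], [0, -5.9, -5.1, 0], [0, -6.7, -4.0, 0], [0, -7.2, -2.9, 0], [0, -7.5, -1.8, 0], [0, -7.8, -0.6, 0], [0, -7.7, 0.7, 0]]
end cmd [ 514.87 -189.42] ang -78.24
```

Call:
drive_tool --pt "0 -1.7 -7.6 0" --pt "0 -3.0 -7.1 0" --pt "0 -4.0 -6.6 0" --pt "0 -5.1 -5.9 0" --pt "0 -5.9 -5.1 0" --pt "0 -6.7 -4.0 0" --pt "0 -7.2 -2.9 0" --pt "0 -7.5 -1.8 0" --pt "0 -7.8 -0.6 0" --pt "0 -7.7 0.7 0"

```text
clock: 27.28
position: [517.9, -187.7, 170.3]
ee_rot: [-0.511, 0.489, 0.511, 0.489]
contact_force: [-3.3, -1.2, 0.5]
gripper_width: 24.4
```

```bash
python3 st.py; python3 - <<'E'
from rows import *
p=arm.read_state();print(p["position"].round(1),p["contact_force"])
rows((504.8,-141),p["position"][:2],[9]*4+[6,5,4],49.5)
E
```

```text
clock 27.2833 [ 517.9 -187.7  170.3] F [-3.3 -1.2  0.5] w 24.40362431029737
tcp ang -74.7 r 48.2
scene (np.float64(68.7), [71, 141, 211, 281, 356])
top (np.float64(0.5), [1, 70, 142, 216, 290])
[ 519.8 -187.1  170.3] [ 0.93451229 -0.46506645 -0.86124159]
[[0, -7.6, 1.7, 0], [0, -6.8, 3.7, 0], [0, -6.1, 4.8, 0], [0, -5.3, 5.7, 0], [0, -3.0, 4.2, 0], [0, -2.1, 3.8, 0], [0, -1.5, 3.1, 0]]
end cmd [ 550.99 -158.68] ang -20.96
```

Call:
drive_tool --pt "0 -7.6 1.7 0" --pt "0 -6.8 3.7 0" --pt "0 -6.1 4.8 0" --pt "0 -5.3 5.7 0" --pt "0 -3.0 4.2 0" --pt "0 -2.1 3.8 0" --pt "0 -1.5 3.1 0" --pt "0 0 0 0" --pt "0 0 0 0"

```text
clock: 28.13
position: [549.4, -158.6, 170.9]
ee_rot: [0.512, -0.488, -0.511, -0.489]
contact_force: [0.4, -1.7, -1.7]
gripper_width: 23.8
```

```bash
python3 st.py
```

```text
clock 28.1333 [ 549.4 -158.6  170.9] F [ 0.4 -1.7 -1.7] w 23.76656395657408
tcp ang -21.5 r 47.5
scene (np.float64(50.6), [51, 123, 192, 263])
top (np.float64(49.6), [49, 120, 193, 267, 339])
```

Call:
drive_tool --pt "0 -0.7 1.8 0" --pt "0 -0.6 1.8 0" --pt "0 -0.6 1.7 0" --pt "0 0 0 0" --pt "0 0 0 0"

```text
clock: 28.65
position: [550.4, -153.7, 170.9]
ee_rot: [0.511, -0.489, -0.511, -0.489]
contact_force: [0.9, -2.4, -1.1]
gripper_width: 23.9
```

```bash
python3 st.py
```

```text
clock 28.65 [ 550.4 -153.7  170.9] F [ 0.9 -2.4 -1.1] w 23.93172692511521
tcp ang -15.5 r 46.9
scene (np.float64(55.0), [55, 128, 269])
top (np.float64(54.3), [53, 125, 198, 273, 345])
```

Call:
drive_tool --pt "0 -0.9 1.0 0" --pt "0 -0.8 1.0 0" --pt "0 -0.5 0.3 0" --pt "0 0 0 0" --pt "0 0 0 0"

```text
clock: 29.17
position: [551.8, -151.2, 170.4]
ee_rot: [-0.511, 0.489, 0.511, 0.489]
contact_force: [-0.4, -2.6, -0.0]
gripper_width: 24.0
```

```bash
python3 st.py
```

```text
clock 29.1667 [ 551.8 -151.2  170.4] F [-0.4 -2.6 -0. ] w 24.01326101076203
tcp ang -12.1 r 47.7
scene (np.float64(58.1), [59, 131, 270])
top (np.float64(57.4), [57, 128, 201, 275, 347])
```

Call:
drive_tool --pt "0 0 -1.2 0" --pt "0 0 -1.2 0" --pt "0 0 0 0" --pt "0 0 0 0" --pt "0 0 0 0" --pt "0 0 0 0"

```text
clock: 29.77
position: [552.3, -153.5, 170.5]
ee_rot: [-0.511, 0.489, 0.511, 0.489]
contact_force: [-1.0, -0.3, -0.7]
gripper_width: 24.1
```

```bash
python3 st.py
```

```text
clock 29.7667 [ 552.3 -153.5  170.5] F [-1.  -0.3 -0.7] w 24.106999168444748
tcp ang -14.6 r 48.7
scene (np.float64(58.2), [59, 131, 271])
top (np.float64(57.4), [57, 128, 201, 275, 347])
```

```bash
python3 -c "
from bench import arm
print(arm.job_done(),arm.read_state()['contact_force'])"
```

```text
the job is handed in; nothing more can be done
the job is handed in; nothing more can be done
```

I took the crank handle from the block and seated it in the wheel. I wound the wheel clockwise to its stop, backed it off two turns, and handed the job in at about 29.8 s with the handle still gripped.

**Final checks:**
- **Wheel angle:** the spoke angle from the cameras was 57.4° (top) and 58.2° (scene). At the stop it read 56.1° and 57.0°, so the wheel is about 1.2° past exactly two turns; the limit is 12°. I followed the turn count at each step.
- **Handle and wheel:** the arm was above the hole to within about 1.5 mm and side forces were 1 N or less. The spoke angle did not change as I eased the arm back before handing in. The opening read 24 mm on the handle's grip. I did not measure the grip force itself.

**What went wrong or is uncertain:**
- **First push against the stop:** the handle leaned well over in the fingers, by roughly 0.3 to 0.5 rad, which is past the 0.2 rad limit. I backed off, opened the fingers briefly (the handle stood in its hole by itself), gripped lower and repeated the stop gently. The second time it leaned only about 0.1 to 0.15 rad by estimate. I don't know which of the two approaches was counted for the stop step.
- **No last picture:** my 12 pictures were used up before the final two turns, so that stretch was checked only by measured spoke angle, position and force.
- **Other items on the bench:** I did not check their positions at the end. Nothing in the forces suggested the arm touched them.

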